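# Run the lens plate out under the chute and hold it

## Task

The lens plate on the riser is locked by a captive quarter-turn screw: fit the slot-ended key over the screw's head, turn it anticlockwise until the screw's tongue lies along the rail clear of the plate, and stand the key upright on the bench again. Then slide the plate out, flat in its guide, until the dark line scribed across it is level with the riser's end edge, so that its ceramic holder is over the steel bin ready for the next lens. It is front-heavy there and would tip, so finish while still holding it still and flat at the line; disturb nothing else.

Things in the scene. Friction and masses are not known exactly. Their poses are not given: they have to be found in the camera images.
- key_grip (a point): Loose steel butterfly key, 83 mm tall, 180 g, standing upright on the bench on its fork. This point is the centre of its flat wing handle (44 mm long on the key's x, 12 mm thick on y, 38 mm tall), 64 mm above the fork's foot. Below the wing is a 12 mm round shank, 24 mm long, then the 30 x 30 mm fork head.
- key_fork (a point): Foot of the key's fork, in the middle of the slot's mouth. The slot is 12 mm wide, 15 mm deep, open at both ends and runs along the key's x (the same way as the wing). The two prongs are 9 mm thick.
- screw_head (a point): Top centre of the captive screw's head, on the far guide rail: an upright steel tab, rounded on top, 8 mm thick (this point's x), 28 mm long (its y), 13 mm tall, on a 34 mm collar. The key is fully on with its prongs on the collar, its foot 13 mm below this point. Under the collar a steel tongue, 28 mm from the axis, 10 mm wide, points along -y and turns with the head.
- screw (a joint): Turn of the screw: 0 to 0.1 locked (tongue across the plate, in front of a pin on it), grows anticlockwise seen from above, stop at 1.6 rad (tongue along the rail). The tongue clears the pin from 1.2 rad. Stiff: friction about 0.2 N m, stays where it is left. The key has about 0.15 rad of play on the tab.
- pull (a point): Centre, for grasping, of the plate's pull bar: an upright black bar at the plate's rear end, 12 mm thick along the plate's x, 44 mm wide along y, standing 40 mm above the plate's top; this point is on the bar, 24 mm above the plate's top. Axes are the plate's.
- plate: The loose lens plate: aluminium, 300 x 80 x 8 mm, the matte grey ceramic lens holder (68 mm round, 26 mm tall) fixed at its front end and the pull bar at its rear; about 0.75 kg, weight centred 29 mm ahead of its middle. Origin at the centre of its underside, x towards the front (outward), z up. It lies between low open guide rails with 2 mm of play each side; nothing holds it down.
- mark (a point): Middle of the dark line, 3 mm wide, scribed across the top of the plate, 20 mm behind the plate's middle and 108 mm ahead of the pull bar.
- edge (a point): Middle of the riser's front end edge, at the height of the deck the plate lies on (60 mm above the bench). Its x is the outward slide direction, level; its y runs along the edge. The slide is about 130 mm long.
- riser: The fixed grey riser: 250 mm long (its x, outward), 144 mm wide, deck 60 mm high, with 10 mm high guide rails along both sides. Origin under its centre.
- bin: Fixed shallow steel bin just beyond the riser's front end, 190 x 150 mm, 40 mm high. Origin under its centre.
- chute: Fixed white plastic lens chute on a stand beside the bin, about 0.23 m high; its mouth hangs over the bin, its lowest edge about 120 mm above the bench. Origin on the bench level below the mouth.
- trial_lens: Bystander: trial lens with a blue rim, 38 mm round, 6 mm thick, with a small tab.
- axis_wheel: Bystander: chrome cylinder axis wheel, 64 mm round, 22 mm high.
- lens_case: Bystander: closed lens case, 75 x 75 x 20 mm.
- spare_holder: Bystander: a spare grey ceramic lens holder standing on the bench, 68 mm round, 26 mm tall.
- drops: Bystander: small amber bottle, 38 mm round, 85 mm tall.
- blank: Bystander: glass lens blank, 66 mm round, 11 mm high.
- trial_frame: Bystander: spectacle trial frame, about 130 x 130 x 50 mm.
- key: The loose key as a whole: its origin is the foot of its fork, z up.
Mind the look-alikes: they are no part of the job. Leave any blue look-alike of the bin alone.

How it is judged:
By the outcome, as a careful person would: the job done as asked, in the order asked, and still so for the second after the job is handed in, while the arm keeps its last pose, push and grip.
It also fails if it takes over 72 s, if anything falls off the work surface, if the arm or the gripper's body presses on something with over 40 N, if the wrist force passes 120 N, or if a joint passes its speed limit or range.

## Robot

A 7-joint arm with a two-finger parallel gripper is mounted at the origin on the work surface. World frame = base frame: x ahead of the robot, y to its left, z up, the work surface at z = 0. Lengths are in m, angles in rad, forces in N, time in s.
With the tool pointing down it reaches from about 0.4 to 0.85 m from the base axis. Payload 4.5 kg.
Tool frame: the origin (TCP) lies midway between the tips of the shut fingers; the grasp point (between the pads) lies behind it (r.grip_point_offset is the z of the grasp point in the tool frame, in m); z points along the fingers, y is the line along which they close (so a half turn about z gives the same grasp; the last joint's range is limited). The gripper opens to 88 mm and grips with 3 to 60 N. Pads are 18 mm wide; open, the fingers measure 123 mm over their backs; the gripper's body (75 mm by 187 mm) begins 45 mm behind the grasp point.
Start: joints at [1.155, 0.689, -0.195, 1.565, 0.157, 0.902, -0.215], TCP at [0.272, -0.563, 0.239] pointing down, gripper open.
Joint ranges: [-3.01, 3.01], [-0.46, 2.08], [-1.47, 1.51], [0.13, 2.56], [-1, 4.14], [0.04, 2.09], [-2.66, 2.66]. Speed limits (rad/s): [2.57, 2.57, 3.14, 3.14, 3.14, 3.14, 3.14].

## Interface

Orientations are given as a unit quaternion [x, y, z, w].
In Python, from plant import r, optics, workorder gives the robot as it stands.
- The arm moves only by the shell command python3 -m creep 'ROWS' [FORCE]. ROWS is JSON, a list of rows, each an object of numbers: "grip": the gripper command: -1 is shut, 1 is fully open, values between are in proportion; "tx", "ty", "tz": the shift along the tool's x, y, z in cm; "spin": the turn about the tool's z in degrees. In form: [{"grip": .., "tx": .., "ty": .., "tz": .., "spin": ..}, ...]. A call has 1 to 8 rows; each row shifts and turns the commanded pose from where the row before left it, along the tool's axes as they then stand; what a row does not reach is not made up. A row lasts 1/12 s, in which the tool goes at most 41.7 mm and 7.16 degrees, less where a joint would pass 70% of its speed; a pose out of reach is approached as far as the arm can. A call with a gripper value outside its range is refused whole. The fingers move at their own pace and stop on an object; FORCE is the grip in N (left out, the last holds). Time passes only in rows, so rows that do not move let the fingers close. It gives the time, the measured TCP pose, the force, the opening and the grip force at its end, in the units of the state.
- r.get_state(): the state, without advancing time (a new reading comes with each control period).
- optics.snapshot(name): name is "scene" or "top" or "wrist"; returns (picture, depth): 480x640x3 uint8, red, green, blue; 480x640 float32, m along the optical axis (not along the pixel's ray), 0 where there is no reading.
- optics.get_calibration(name): a dict with "fx", "fy", "cx", "cy" (pixels), "D" ([k1, k2, p1, p2, k3] as OpenCV has them; the pictures are not rectified), "extrinsics" (4x4, takes a point from world to camera coordinates). Camera axes: x right, y down, z forward; pixel columns grow to the right and rows downward; lengths in m; the calibration is good to about 2 mm. A picture is of the moment at which its call begins: read the wrist's pose just before it. get_calibration takes no time and is no camera call; for the wrist camera it gives the pose at the moment of the call.
- workorder.finish_job(): hands the job in; it is judged then, once.
The state is a dict: "clock": time; "q": joint angles; "qd": joint speeds; "joint_torque": joint torques, N m; "tool_pos": TCP position; "eef_rot": TCP orientation; "contact_force": force on the tool from outside, world axes, zero at the start; "moment": the same for the moment, N m; "opening": opening from 0.0 (shut) to 1.0 (fully open); "finger_force": force on a finger pad.
Only numpy, scipy, OpenCV 4.12 (cv2) and the standard library are available. Lean on these libraries where they do the work, as an engineer would, in place of code of your own. Each camera call takes 0.05 s, during which the arm holds its last target. There are 200 camera calls.

## Working session

There is one attempt and no reset: what is moved stays moved. The work goes in short steps, Python scripts to look and compute and a shell command to move; the robot and the scene stay as the last step left them, time stands still between calls to the robot, and variables do not carry over. Pictures are saved under pics/ and viewed, at most 10 in all, crops included, and the job is handed in when it is done.

```bash
mkdir -p pics; ls; python3 - <<'E'
from plant import r, optics, workorder
import cv2,numpy as np
s=r.get_state();print(s, r.grip_point_offset)
for n in("scene","top"):
    p,d=optics.snapshot(n);cv2.imwrite(f"pics/{n}0.png",p[:,:,::-1]);np.save(f"pics/{n}0.npy",d)
    c=optics.get_calibration(n);print(n,c)
E
```

```text
pics
{'clock': 0.0, 'q': array([ 1.15480769,  0.68994461, -0.19451204,  1.56635421,  0.15728946,
        0.90252327, -0.2150928 ]), 'qd': array([-0.00064887,  0.00098031, -0.0003495 , -0.00011938,  0.00109776,
        0.00041847, -0.00179096]), 'joint_torque': array([ 7.36777583e-04, -5.27559400e+01, -1.26662023e+00, -1.53429902e+01,
       -5.25753619e-02,  6.49285968e-03,  1.48685945e-04]), 'tool_pos': array([ 0.27140883, -0.56227872,  0.23793186]), 'eef_rot': array([ 9.74807810e-01,  2.23044590e-01, -2.70213028e-04, -8.78832927e-04]), 'contact_force': array([-1.08835107, -0.29115693,  1.03780574]), 'moment': array([-0.03891695,  0.02794452,  0.01202555]), 'finger_force': 0.0, 'opening': 0.9992650977172987} -0.0187
scene {'fx': 605.5695365651779, 'fy': 605.5695365651779, 'cx': 313.79640214905754, 'cy': 238.85526302923142, 'D': array([-0.03896912,  0.        ,  0.        ,  0.        ,  0.        ]), 'extrinsics': array([[ 0.82970932,  0.55819259,  0.00186639, -0.40922645],
       [ 0.46965528, -0.69629074, -0.54277355, -0.20483365],
       [-0.30167263,  0.45122083, -0.83987701,  1.52218848],
       [ 0.        ,  0.        ,  0.        ,  1.        ]])}
top {'fx': 463.90611140816674, 'fy': 463.90611140816674, 'cx': 329.0870305262015, 'cy': 239.29535192488137, 'D': array([0.04218561, 0.        , 0.        , 0.        , 0.        ]), 'extrinsics': array([[ 0.02591211, -0.99948061, -0.01915924, -0.01391514],
       [-0.99616502, -0.02421446, -0.08407686,  0.5025986 ],
       [ 0.08356926,  0.02126437, -0.99627507,  1.09861413],
       [ 0.        ,  0.        ,  0.        ,  1.        ]])}
```

View pics/scene0.png

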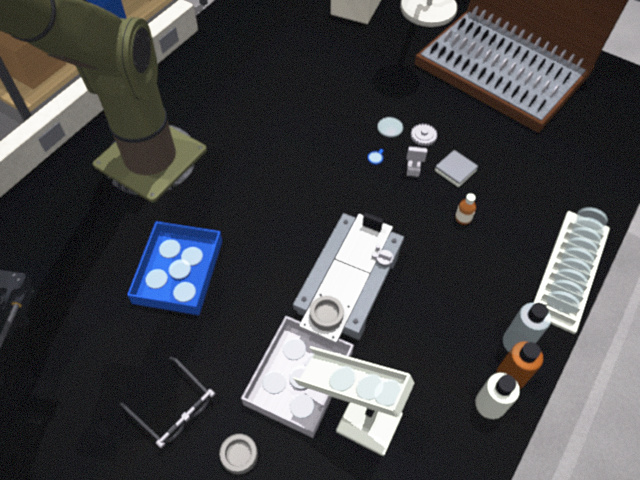

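View pics/top0.png

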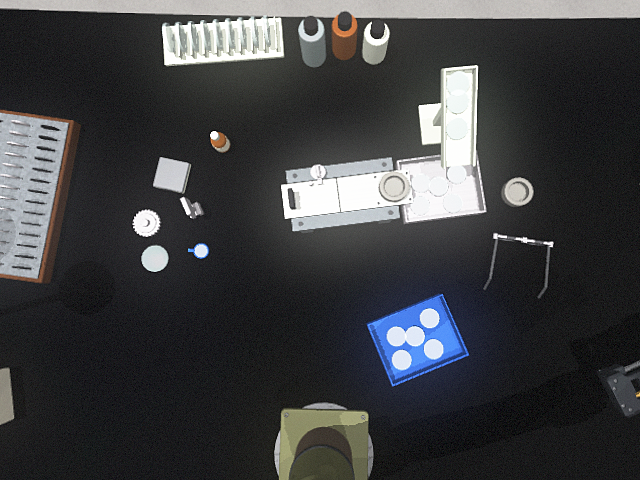

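The scene picture shows the key at (416,160), the screw at (384,257) on the far rail, the pull bar at (373,222), and the line at about (352,265). In the top view the key is at (192,207), the screw at (318,172), the pull bar at (292,197), and the line at (338,190).

Possible confusions:
- **Key:** upright key (192,207), axis wheel (146,222), trial lens tab (195,250), drops (219,140). I choose (192,207), which has the wing, shank and fork.
- **Bin:** steel (440,190), not blue (417,338).
- **Holder:** on the plate (395,186), not the spare (517,191).

```bash
cat > h.py <<'E'
import cv2,numpy as np
from plant import r, optics, workorder
def K(c): return np.array([[c['fx'],0,c['cx']],[0,c['fy'],c['cy']],[0,0,1]])
def cloud(d,c):
    v,u=np.mgrid[:480,:640]
    n=cv2.undistortPoints(np.stack([u,v],-1).reshape(-1,1,2).astype(float),K(c),c['D']).reshape(480,640,2)
    P=np.dstack([n*d[...,None],d]); E=c['extrinsics']
    W=(P-E[:3,3])@E[:3,:3]; W[d<=0]=np.nan
    return W
def plane(uv,c,z):
    n=cv2.undistortPoints(np.array(uv,float).reshape(-1,1,2),K(c),c['D']).reshape(-1,2)
    E=c['extrinsics'];D=np.c_[n,np.ones(len(n))]@E[:3,:3];o=-E[:3,:3].T@E[:3,3]
    return o+D*((z-o[2])/D[:,2])[:,None]
def rect(W,m):
    p=W[m][:,:2]; p=p[~np.isnan(p[:,0])]
    (c,s,a)=cv2.minAreaRect((p*1000).astype(np.float32)); return len(p),np.round(c,1),np.round(s,1),round(a,1)
E
python3 - <<'E'
from h import *
Wd={}
for n in("top","scene"):
    c=optics.get_calibration(n);W=cloud(np.load(f"pics/{n}0.npy"),c)
    Z=W[...,2];X=W[...,0];Y=W[...,1]
    Wd[n]=W
    if n=="top":
        u0,u1,v0,v1=175,212,190,222; uv=[(345,192)]
    else: u0,u1,v0,v1=400,432,140,182
    R=np.zeros(Z.shape,bool);R[v0:v1,u0:u1]=1
    print(n,'bench z',np.nanmedian(Z[(abs(X-.45)<.03)&(abs(Y)<.4)]))
    print(' wing',rect(W,R&(Z>.070)&(Z<.095)),' zmax',np.nanpercentile(Z[R],99),'fork',rect(W,R&(Z>.008)&(Z<.03)))
    B=(X>.35)&(X<.75)&(Y<.2)&(Y>-.2)
    print(' deck/rail',rect(W,B&(Z>.063)&(Z<.076)),'bar>.09',rect(W,B&(Z>.1)&(Z<.115)&(Y>.0)))
    print('riserZ',np.round(np.nanpercentile(Z[B&(Z>.05)&(Z<.08)],[10,50,90]),4))
t=cv2.imread("pics/top0.png");s=cv2.imread("pics/scene0.png")
a=cv2.resize(t[155:240,165:225],None,fx=4.7,fy=4.7,interpolation=2)
b=cv2.resize(t[150:240,275:425],None,fx=3.4,fy=3.4,interpolation=2)
e=cv2.resize(s[205:330,290:410],None,fx=2.4,fy=2.4,interpolation=2)
o=np.zeros((600,800,3),np.uint8)
o[:399,:282]=a;o[:306,285:795]=b;o[306:306+290,300:588][:290]=e[:290,:288]
cv2.imwrite("pics/crop1.png",o)
E
```

```text
top bench z -0.001205971725231116
 wing (115, array([566.9, 330.9]), array([43.2, 12.9]), 24.9)  zmax 0.08302423640117618 fork (116, array([587.9, 344.5]), array([81.9, 32. ]), 32.9)
 deck/rail (6198, array([606.9, -40.8]), array([144.5, 299.8]), 8.6) bar>.09 (106, array([587.8,  85.6]), array([43.6, 12.2]), 8.1)
riserZ [0.0641 0.0674 0.0711]
scene bench z 0.0006066010624767628
 wing (127, array([567.7, 326.7]), array([43.9, 19.1]), 19.2)  zmax 0.08379030839905138 fork (191, array([546.7, 367.9]), array([ 57.9, 122.2]), 11.9)
 deck/rail (6721, array([606.1, -41.7]), array([145.2, 302.5]), 8.5) bar>.09 (137, array([617.8,  64.4]), array([ 36.1, 112.8]), 56.7)
riserZ [0.0654 0.0692 0.0733]Traceback (most recent call last):
  File "<stdin>", line 21, in <module>
ValueError: could not broadcast input array from shape (400,282,3) into shape (399,282,3)
```

```bash
cat >> h.py <<'E'
def togo(p):
    "shift in tool axes (cm) from TCP to world point p, and tool x yaw"
    from scipy.spatial.transform import Rotation as Ro
    s=r.get_state();M=Ro.from_quat(s['eef_rot']).as_matrix()
    return np.round(M.T@(np.array(p)-s['tool_pos'])*100,2), np.round(np.degrees(np.arctan2(M[1,0],M[0,0])),2)
E
python3 - <<'E'
from h import *
for n,(u0,u1,v0,v1) in dict(top=(304,334,155,186),scene=(368,402,242,274)).items():
    c=optics.get_calibration(n);W=cloud(np.load(f"pics/{n}0.npy"),c);Z=W[...,2]
    R=np.zeros(Z.shape,bool);R[v0:v1,u0:u1]=1
    print(n,'pct',np.round(np.nanpercentile(Z[R],[50,90,97,99.5]),4))
    for lo,hi in((.076,.087),(.087,.11),(.094,.11)): print(lo,rect(W,R&(Z>lo)&(Z<hi)))
print(togo((.567,.330,.2)))
t=cv2.imread("pics/top0.png");s=cv2.imread("pics/scene0.png")
f=lambda i,a,w,h:cv2.resize(i[a[2]:a[3],a[0]:a[1]],(w,h),interpolation=2)
o=np.zeros((600,800,3),np.uint8)
o[:400,:300]=f(t,(170,218,180,244),300,400);o[:300,300:]=f(t,(280,380,150,210),500,300);o[300:,500:]=f(s,(355,415,205,265),300,300)
o[300:,250:500]=f(s,(396,436,140,188),250,300)
cv2.imwrite("pics/crop1.png",o)
E
```

```text
top pct [0.0665 0.0839 0.0932 0.0965]
0.076 (165, array([645.2,  28.3]), array([33.1, 49.9]), 82.3)
0.087 (45, array([653.7,  27. ]), array([28.5,  7.9]), 10.9)
0.094 (22, array([653.2,  27.3]), array([22.4,  6.6]), 15.5)
scene pct [0.0692 0.0857 0.0955 0.0993]
0.076 (157, array([647.5,  25. ]), array([38.7, 55.9]), 78.1)
0.087 (86, array([650. ,  32.2]), array([29.6, 37. ]), 34.1)
0.094 (43, array([652.8,  25.7]), array([27.5,  9.7]), 17.0)
(array([ 65.42, -67.5 ,   3.9 ]), np.float64(25.78))
```

View pics/crop1.png

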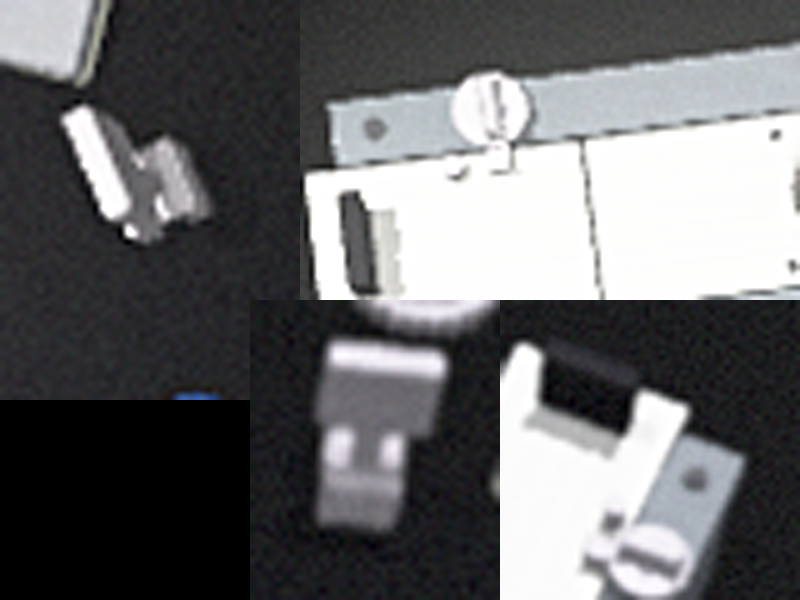

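The crop shows the key's bright wing top at top (192,207), with its fork below. The locked screw's tab is on its collar at top (318,171), with the tongue across the plate in front of the pin. The pull bar is at top (291,197). The choices are confirmed, so I'm moving above the key.

```bash

python3 -m creep '[{"grip":1,"tx":1.4,"ty":-1.4},{"grip":1,"tx":2.7,"ty":-2.8},{"grip":1,"tx":2.7,"ty":-2.8},{"grip":1,"tx":2.7,"ty":-2.8},{"grip":1,"tx":2.7,"ty":-2.8},{"grip":1,"tx":2.7,"ty":-2.8},{"grip":1,"tx":2.7,"ty":-2.8},{"grip":1,"tx":2.7,"ty":-2.8}]' >/dev/null
python3 -m creep '[{"grip":1,"tx":2.7,"ty":-2.8},{"grip":1,"tx":2.7,"ty":-2.8},{"grip":1,"tx":2.7,"ty":-2.8},{"grip":1,"tx":2.7,"ty":-2.8},{"grip":1,"tx":2.7,"ty":-2.8},{"grip":1,"tx":2.7,"ty":-2.8},{"grip":1,"tx":2.7,"ty":-2.8},{"grip":1,"tx":2.7,"ty":-2.8}]'
python3 -m creep '[{"grip":1,"tx":2.7,"ty":-2.8},{"grip":1,"tx":2.7,"ty":-2.8},{"grip":1,"tx":2.7,"ty":-2.8},{"grip":1,"tx":2.7,"ty":-2.8},{"grip":1,"tx":2.7,"ty":-2.8},{"grip":1,"tx":1.4,"ty":-1.4},{"grip":1},{"grip":1}]'
cat >> h.py <<'E'
def wrist(name):
    c=optics.get_calibration("wrist");p,d=optics.snapshot("wrist");cv2.imwrite(f"pics/{name}.png",p[:,:,::-1]);return p,d,c,cloud(d,c)
E
python3 - <<'E'
from h import *
print(togo((.567,.330,.2)),r.get_state()['q'])
p,d,c,W=wrist("w1");Z=W[...,2]
m=(abs(W[...,0]-.567)<.04)&(abs(W[...,1]-.33)<.04)
print(rect(W,m&(Z>.074)&(Z<.095)),np.nanpercentile(Z[m],99),rect(W,m&(Z>.01)&(Z<.03)))
E
```

```text
(array([ 65.42, -67.5 ,   3.9 ]), np.float64(25.78)) [ 1.15479832  0.68989396 -0.19451594  1.56621444  0.1573013   0.90252708
 -0.21509963]
(0, array([0., 0.]), array([0., 0.]), 0.0) nan (0, array([0., 0.]), array([0., 0.]), 0.0)$[0]: bad value
$[0]: bad value
$[0]: bad value
  return np.nanmean(a, axis, out=out, keepdims=keepdims)
```

Rows probably need every key.

```bash

python3 -m creep '[{"grip":1,"tx":1.4,"ty":-1.4,"tz":0,"spin":0},{"grip":1,"tx":2.7,"ty":-2.8,"tz":0,"spin":0},{"grip":1,"tx":2.7,"ty":-2.8,"tz":0,"spin":0},{"grip":1,"tx":2.7,"ty":-2.8,"tz":0,"spin":0},{"grip":1,"tx":2.7,"ty":-2.8,"tz":0,"spin":0},{"grip":1,"tx":2.7,"ty":-2.8,"tz":0,"spin":0},{"grip":1,"tx":2.7,"ty":-2.8,"tz":0,"spin":0},{"grip":1,"tx":2.7,"ty":-2.8,"tz":0,"spin":0}]'
python3 - <<'E'
from h import *
print(togo((.567,.330,.2)),r.get_state()['q'])
E
```

```text
clock: 0.82
tool_pos: [0.3634, -0.2837, 0.2387]
eef_rot: [0.975, 0.223, 0.0, -0.0]
contact_force: [0.4, -0.5, -0.5]
opening: 1.0
finger_force: 0.0
(array([ 45.  , -46.43,   3.88]), np.float64(25.75)) [ 0.68087254  0.48244182 -0.17637184  2.04224712  0.13886825  0.62793388
 -0.70973697]
```

```bash

python3 -m creep '[{"grip":1,"tx":2.7,"ty":-2.8,"tz":0,"spin":0},{"grip":1,"tx":2.7,"ty":-2.8,"tz":0,"spin":0},{"grip":1,"tx":2.7,"ty":-2.8,"tz":0,"spin":0},{"grip":1,"tx":2.7,"ty":-2.8,"tz":0,"spin":0},{"grip":1,"tx":2.7,"ty":-2.8,"tz":0,"spin":0},{"grip":1,"tx":2.7,"ty":-2.8,"tz":0,"spin":0},{"grip":1,"tx":2.7,"ty":-2.8,"tz":0,"spin":0},{"grip":1,"tx":2.7,"ty":-2.8,"tz":0,"spin":0}]'
python3 -m creep '[{"grip":1,"tx":2.7,"ty":-2.8,"tz":0,"spin":0},{"grip":1,"tx":2.7,"ty":-2.8,"tz":0,"spin":0},{"grip":1,"tx":2.7,"ty":-2.8,"tz":0,"spin":0},{"grip":1,"tx":2.7,"ty":-2.8,"tz":0,"spin":0},{"grip":1,"tx":2.7,"ty":-2.8,"tz":0,"spin":0.8},{"grip":1,"tx":2.7,"ty":-2.8,"tz":0,"spin":0},{"grip":1,"tx":2.7,"ty":-2.8,"tz":0,"spin":0},{"grip":1,"tx":0,"ty":0,"tz":0,"spin":0}]'
python3 - <<'E'
from h import *
print(togo((.567,.330,.2)),r.get_state()['q'])
p,d,c,W=wrist("w1");Z=W[...,2]
m=(abs(W[...,0]-.567)<.04)&(abs(W[...,1]-.33)<.04)
print(rect(W,m&(Z>.074)&(Z<.095)),np.nanpercentile(Z[m],99),rect(W,m&(Z>.01)&(Z<.03)))
E
```

```text
clock: 1.48
tool_pos: [0.4605, 0.0121, 0.2387]
eef_rot: [0.975, 0.223, -0.0, 0.0]
contact_force: [1.2, -0.8, -0.2]
opening: 1.003
finger_force: 0.0
clock: 2.15
tool_pos: [0.5465, 0.279, 0.2384]
eef_rot: [0.975, 0.221, 0.002, -0.004]
contact_force: [-0.1, 1.7, 1.1]
opening: 1.0
finger_force: 0.0
(array([ 4.02, -3.69,  3.88]), np.float64(25.54)) [-0.48770618  0.66808182 -0.09939927  1.61041843  0.0730981   0.86093514
 -1.7381329 ]
(899, array([569.8, 331. ]), array([44.7, 12.3]), 26.4) 0.3420431684496354 (428, array([570.2, 331.2]), array([30.1, 30.1]), 25.6)
```

```bash

python3 -m creep '[{"grip":1,"tx":2.1,"ty":-1.8,"tz":0,"spin":0},{"grip":1,"tx":2.1,"ty":-1.8,"tz":0,"spin":0},{"grip":1,"tx":0,"ty":0,"tz":0,"spin":0},{"grip":1,"tx":0,"ty":0,"tz":0,"spin":0},{"grip":1,"tx":0,"ty":0,"tz":0,"spin":0}]'
python3 - <<'E'
from h import *
p,d,c,W=wrist("w2");Z=W[...,2]
m=(abs(W[...,0]-.567)<.04)&(abs(W[...,1]-.33)<.04)
for a in((.074,.095),(.01,.03)):
    q=rect(W,m&(Z>a[0])&(Z<a[1]));print(q)
    if q[0]: print(togo((q[1][0]/1e3,q[1][1]/1e3,.0453)))
E
```

```text
clock: 2.62
tool_pos: [0.569, 0.3169, 0.2383]
eef_rot: [0.976, 0.216, -0.001, 0.001]
contact_force: [0.4, -0.3, 0.1]
opening: 0.995
finger_force: 0.0
(769, array([570.5, 331.2]), array([42.7, 12. ]), 26.0)
(array([ 0.78, -1.31, 19.31]), np.float64(24.86))
(497, array([570.2, 331.2]), array([29.4, 29.9]), 25.5)
(array([ 0.75, -1.32, 19.31]), np.float64(24.86))
```

```bash

python3 -m creep '[{"grip":0.4,"tx":0.8,"ty":-1.3,"tz":0,"spin":-0.7},{"grip":0.4,"tx":0,"ty":0,"tz":3.3,"spin":0},{"grip":0.4,"tx":0,"ty":0,"tz":4,"spin":0},{"grip":0.4,"tx":0,"ty":0,"tz":4,"spin":0},{"grip":0.4,"tx":0,"ty":0,"tz":4,"spin":0},{"grip":0.4,"tx":0,"ty":0,"tz":3,"spin":0},{"grip":0.4,"tx":0,"ty":0,"tz":1,"spin":0},{"grip":0.4,"tx":0,"ty":0,"tz":0,"spin":0}]' 50
python3 -m creep '[{"grip":-1,"tx":0,"ty":0,"tz":0,"spin":0},{"grip":-1,"tx":0,"ty":0,"tz":0,"spin":0},{"grip":-1,"tx":0,"ty":0,"tz":0,"spin":0},{"grip":-1,"tx":0,"ty":0,"tz":0,"spin":0},{"grip":-1,"tx":0,"ty":0,"tz":0,"spin":0},{"grip":-1,"tx":0,"ty":0,"tz":0,"spin":0}]' 50
python3 -c "
from h import *
print(togo((.5705,.3312,.0453)))"
```

```text
clock: 3.33
tool_pos: [0.5694, 0.3315, 0.0433]
eef_rot: [0.975, 0.222, -0.003, 0.001]
contact_force: [-0.3, -0.7, -0.4]
opening: 0.698
finger_force: 0.0
clock: 3.83
tool_pos: [0.5714, 0.3343, 0.0466]
eef_rot: [0.975, 0.222, 0.001, -0.0]
contact_force: [0.2, 0.8, -0.7]
opening: 0.269
finger_force: 0.0
(array([-0.22,  0.24,  0.13]), np.float64(25.67))
```

```bash

python3 -m creep '[{"grip":-0.4,"tx":-0.2,"ty":0.2,"tz":0.1,"spin":0},{"grip":-0.4,"tx":0,"ty":0,"tz":0,"spin":0},{"grip":-1,"tx":0,"ty":0,"tz":0,"spin":0},{"grip":-1,"tx":0,"ty":0,"tz":0,"spin":0},{"grip":-1,"tx":0,"ty":0,"tz":0,"spin":0},{"grip":-1,"tx":0,"ty":0,"tz":0,"spin":0},{"grip":-1,"tx":0,"ty":0,"tz":0,"spin":0},{"grip":-1,"tx":0,"ty":0,"tz":0,"spin":0}]' 50
python3 -c "
from h import *
print(togo((.5705,.3312,.0453)))"
```

```text
clock: 4.5
tool_pos: [0.57, 0.3314, 0.0446]
eef_rot: [0.975, 0.222, -0.0, 0.0]
contact_force: [-0.5, -0.7, -0.4]
opening: 0.129
finger_force: 50.0
(array([ 0.03,  0.04, -0.07]), np.float64(25.68))
```

```bash

python3 -m creep '[{"grip":-1,"tx":0,"ty":0,"tz":-2,"spin":0},{"grip":-1,"tx":0,"ty":0,"tz":-3.5,"spin":0},{"grip":-1,"tx":0,"ty":0,"tz":-4,"spin":0},{"grip":-1,"tx":0,"ty":0,"tz":-4,"spin":0},{"grip":-1,"tx":0,"ty":0,"tz":-2.5,"spin":0},{"grip":-1,"tx":-0.3,"ty":2.0,"tz":0,"spin":0},{"grip":-1,"tx":-0.7,"ty":3.8,"tz":0,"spin":0},{"grip":-1,"tx":-0.7,"ty":3.8,"tz":0,"spin":0}]' 50
python3 -m creep '[{"grip":-1,"tx":-0.7,"ty":3.8,"tz":0,"spin":0},{"grip":-1,"tx":-0.7,"ty":3.8,"tz":0,"spin":0},{"grip":-1,"tx":-0.7,"ty":3.8,"tz":0,"spin":0},{"grip":-1,"tx":-0.7,"ty":3.8,"tz":0,"spin":0},{"grip":-1,"tx":-0.7,"ty":3.8,"tz":0,"spin":0},{"grip":-1,"tx":-0.7,"ty":2.5,"tz":0,"spin":4},{"grip":-1,"tx":0,"ty":0,"tz":0,"spin":5},{"grip":-1,"tx":0,"ty":0,"tz":0,"spin":5}]' 50
python3 -m creep '[{"grip":-1,"tx":0,"ty":0,"tz":0,"spin":0},{"grip":-1,"tx":0,"ty":0,"tz":0,"spin":0},{"grip":-1,"tx":0,"ty":0,"tz":0,"spin":0}]' 50
python3 - <<'E'
from h import *
print(togo((.653,.0265,.1286)),r.get_state()['q'])
p,d,c,W=wrist("w3");Z=W[...,2]
m=(abs(W[...,0]-.653)<.03)&(abs(W[...,1]-.0265)<.03)
for a in((.087,.105),(.092,.105),(.08,.087)): print(rect(W,m&(Z>a[0])&(Z<a[1])))
print(np.nanpercentile(Z[m&(Z<.11)],[50,95,99]))
m=(Z>.115)&(Z<.3);print('key?',rect(W,m))
E
```

```text
clock: 5.17
tool_pos: [0.5958, 0.2386, 0.2052]
eef_rot: [0.975, 0.224, 0.0, -0.001]
contact_force: [0.1, -1.0, -3.0]
opening: 0.129
finger_force: 50.0
clock: 5.83
tool_pos: [0.6516, 0.0214, 0.2043]
eef_rot: [0.995, 0.097, -0.0, 0.001]
contact_force: [0.1, 0.7, -1.5]
opening: 0.13
finger_force: 50.0
clock: 6.08
tool_pos: [0.6514, 0.0262, 0.2045]
eef_rot: [0.995, 0.103, -0.0, -0.0]
contact_force: [0.2, 0.2, -2.6]
opening: 0.133
finger_force: 50.0
(array([0.17, 0.01, 7.59]), np.float64(11.86)) [-0.07759469  0.76080322 -0.06269321  1.51595151  0.05638082  0.86712535
 -1.52332821]
(471, array([656.6,  28.2]), array([28.3,  7.8]), 11.5)
(451, array([656.5,  28.2]), array([28.1,  7.8]), 11.6)
(1435, array([648.7,  29.5]), array([33.9, 49.8]), 80.1)
[0.06942646 0.09560599 0.09731962]
key? (69241, array([658.1,  26.8]), array([ 57.8, 160.1]), 11.8)
```

View pics/w3.png

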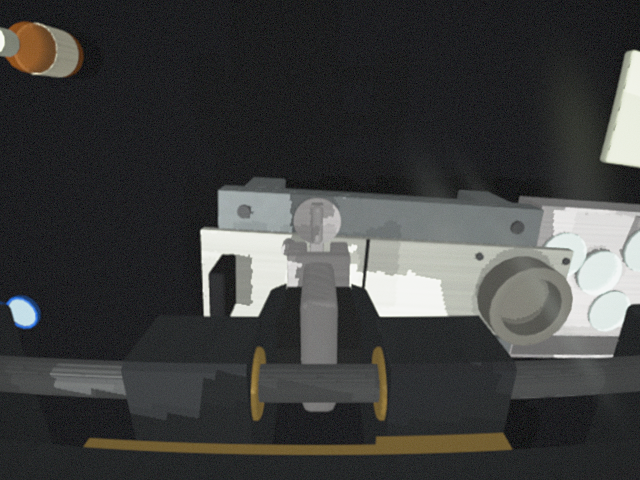

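```bash

python3 - <<'E'
from h import *
p,d,c,W=wrist("w4");Z=W[...,2]
m=(abs(W[...,0]-.653)<.05)&(abs(W[...,1]-.0265)<.03)
t=np.radians(11.86);s=r.get_state()['tool_pos']
ex=np.array([np.cos(t),np.sin(t)]);ey=np.array([np.sin(t),-np.cos(t)])
Q=W[...,:2]-s[:2]
for a in((.155,.182),(.183,.2),(.207,.25)):
    k=m&(Z>a[0])&(Z<a[1]);A=Q[k]
    print(a,k.sum(),'tx',np.percentile(A@ex,[1,99])*1e3,'ty',np.percentile(A@ey,[1,99])*1e3,'zmin',np.percentile(Z[k],1))
m&=(Z>.09)&(Z<.105);A=Q[m];print('tab',np.percentile(A@ex,[1,99])*1e3,np.percentile(A@ey,[1,99])*1e3)
q=rect(W,m);print(q,togo((q[1][0]/1e3,q[1][1]/1e3,.1286)))
E
```

```text
(0.155, 0.182) 1465 tx [-0.29431951 15.37993325] ty [-14.55520172  14.94937864] zmin 0.16209994573376088
(0.183, 0.2) 21 tx [ 1.50408496 15.08759644] ty [-14.18484508  14.03790324] zmin 0.183019705368296
(0.207, 0.25) 8941 tx [-19.03125661  22.19184336] ty [-18.87125977  19.75024218] zmin 0.2083042571323758
tab [-8.4686442  19.32755321] [-4.91579136  2.79077476]
(466, array([656.5,  28.2]), array([28.4,  7.8]), 11.9) (array([ 0.54, -0.1 ,  7.6 ]), np.float64(11.8))
```

```bash

python3 -m creep '[{"grip":-1,"tx":0.5,"ty":-0.13,"tz":1,"spin":0},{"grip":-1,"tx":0,"ty":0,"tz":2,"spin":0},{"grip":-1,"tx":0,"ty":0,"tz":2,"spin":0},{"grip":-1,"tx":0,"ty":0,"tz":0.4,"spin":0},{"grip":-1,"tx":0,"ty":0,"tz":0,"spin":0},{"grip":-1,"tx":0,"ty":0,"tz":0,"spin":0},{"grip":-1,"tx":0,"ty":0,"tz":0,"spin":0}]' 50
python3 - <<'E'
from h import *
print(togo((.6563,.0284,.1286)))
p,d,c,W=wrist("w5");Z=W[...,2]
t=np.radians(11.86);s=r.get_state()['tool_pos']
ex=np.array([np.cos(t),np.sin(t)]);ey=np.array([np.sin(t),-np.cos(t)])
Q=W[...,:2]-s[:2];m=(abs(Q@ex)<.04)&(abs(Q@ey)<.02)
for a in((.088,.1005),(.103,.13)):
    k=m&(Z>a[0])&(Z<a[1])&(Q@ex>.0);A=Q[k]
    if len(A): print(a,len(A),'tx',np.percentile(A@ex,[1,99])*1e3,'ty',np.percentile(A@ey,[1,99])*1e3)
E
```

```text
clock: 6.77
tool_pos: [0.6573, 0.0279, 0.1518]
eef_rot: [0.995, 0.102, 0.001, 0.0]
contact_force: [0.2, -0.1, -1.1]
opening: 0.131
finger_force: 50.0
(array([-0.09, -0.07,  2.32]), np.float64(11.68))
(0.088, 0.1005) 234 tx [ 6.07546977 13.32529487] ty [-3.71678426  3.59437815]
(0.103, 0.13) 1745 tx [ 0.23242041 15.50596836] ty [-14.3978118   15.00263117]
```

```bash

python3 -m creep '[{"grip":-1,"tx":0,"ty":-0.03,"tz":0.5,"spin":0},{"grip":-1,"tx":0,"ty":0,"tz":0.5,"spin":0},{"grip":-1,"tx":0,"ty":0,"tz":0.5,"spin":0},{"grip":-1,"tx":0,"ty":0,"tz":0.5,"spin":0},{"grip":-1,"tx":0,"ty":0,"tz":0.2,"spin":0},{"grip":-1,"tx":0,"ty":0,"tz":0,"spin":0},{"grip":-1,"tx":0,"ty":0,"tz":0,"spin":0}]' 50
python3 -m creep '[{"grip":-1,"tx":0,"ty":0,"tz":0.1,"spin":0},{"grip":-1,"tx":0,"ty":0,"tz":0,"spin":0},{"grip":-1,"tx":0,"ty":0,"tz":0,"spin":0}]' 50
python3 -c "
from h import *
print(togo((.6563,.0284,.1286)))"
```

```text
clock: 7.4
tool_pos: [0.6561, 0.0281, 0.1291]
eef_rot: [0.995, 0.102, -0.0, 0.0]
contact_force: [-1.9, 0.2, 4.2]
opening: 0.134
finger_force: 50.0
clock: 7.65
tool_pos: [0.6562, 0.0281, 0.1289]
eef_rot: [0.995, 0.102, 0.0, 0.0]
contact_force: [-3.2, -0.5, 9.6]
opening: 0.132
finger_force: 50.0
(array([ 0.01, -0.03,  0.03]), np.float64(11.67))
```

```bash

python3 -m creep '[{"grip":-1,"tx":0,"ty":0,"tz":-0.05,"spin":-4},{"grip":-1,"tx":0,"ty":0,"tz":0,"spin":-5},{"grip":-1,"tx":0,"ty":0,"tz":0,"spin":-5},{"grip":-1,"tx":0,"ty":0,"tz":0,"spin":-5},{"grip":-1,"tx":0,"ty":0,"tz":0,"spin":-5},{"grip":-1,"tx":0,"ty":0,"tz":0,"spin":-5},{"grip":-1,"tx":0,"ty":0,"tz":0,"spin":0},{"grip":-1,"tx":0,"ty":0,"tz":0,"spin":0}]' 58
python3 -c "
from h import *
s=r.get_state();print(togo((.6563,.0284,.1286)),s['moment'],s['q'][6])"
```

```text
clock: 8.32
tool_pos: [0.6566, 0.0288, 0.129]
eef_rot: [0.938, 0.348, 0.001, -0.0]
contact_force: [-1.8, 0.8, 5.3]
opening: 0.128
finger_force: 58.0
(array([-0.05,  0.01,  0.04]), np.float64(40.67)) [ 0.2001165   0.37546684 -0.09022154] -1.1635206735388464
```

```bash

python3 -m creep '[{"grip":-1,"tx":0,"ty":0,"tz":0,"spin":-5},{"grip":-1,"tx":0,"ty":0,"tz":0,"spin":-5},{"grip":-1,"tx":0,"ty":0,"tz":0,"spin":-5},{"grip":-1,"tx":0,"ty":0,"tz":0,"spin":-5},{"grip":-1,"tx":0,"ty":0,"tz":0,"spin":-5},{"grip":-1,"tx":0,"ty":0,"tz":0,"spin":-5},{"grip":-1,"tx":0,"ty":0,"tz":0,"spin":0},{"grip":-1,"tx":0,"ty":0,"tz":0,"spin":0}]' 58
python3 -c "
from h import *
s=r.get_state();print(togo((.6563,.0284,.1286)),s['moment'],s['q'][6])"
python3 -m creep '[{"grip":-1,"tx":0,"ty":0,"tz":0,"spin":-5},{"grip":-1,"tx":0,"ty":0,"tz":0,"spin":-5},{"grip":-1,"tx":0,"ty":0,"tz":0,"spin":-5},{"grip":-1,"tx":0,"ty":0,"tz":0,"spin":-5},{"grip":-1,"tx":0,"ty":0,"tz":0,"spin":-5},{"grip":-1,"tx":0,"ty":0,"tz":0,"spin":-3},{"grip":-1,"tx":0,"ty":0,"tz":0,"spin":0},{"grip":-1,"tx":0,"ty":0,"tz":0,"spin":0}]' 58
python3 -c "
from h import *
s=r.get_state();print(togo((.6563,.0284,.1286)),s['moment'],s['q'][6])"
```

```text
clock: 8.98
tool_pos: [0.6563, 0.0291, 0.129]
eef_rot: [0.816, 0.578, 0.001, -0.001]
contact_force: [-3.3, 1.9, 6.1]
opening: 0.13
finger_force: 58.0
(array([-0.06,  0.03,  0.04]), np.float64(70.68)) [ 0.23851428  0.49606198 -0.09249641] -0.7673726800046013
clock: 9.65
tool_pos: [0.6559, 0.0292, 0.129]
eef_rot: [0.652, 0.759, 0.001, -0.001]
contact_force: [-3.0, 1.5, 6.4]
opening: 0.129
finger_force: 58.0
(array([-0.08,  0.03,  0.04]), np.float64(98.67)) [ 0.2985835   0.70883076 -0.08772707] -0.38557980263334435
```

```bash

python3 -m creep '[{"grip":-1,"tx":0,"ty":0,"tz":0,"spin":-3},{"grip":-1,"tx":0,"ty":0,"tz":0,"spin":-2},{"grip":-1,"tx":0,"ty":0,"tz":0,"spin":0},{"grip":-1,"tx":0,"ty":0,"tz":0,"spin":0}]' 58
python3 -c "
from h import *
s=r.get_state();print(togo((.6563,.0284,.1286)),s['moment'],s['q'][6])"
```

```text
clock: 9.98
tool_pos: [0.6558, 0.0292, 0.129]
eef_rot: [0.618, 0.786, 0.0, -0.001]
contact_force: [-3.4, 1.0, 7.0]
opening: 0.133
finger_force: 58.0
(array([-0.09,  0.03,  0.04]), np.float64(103.67)) [ 0.26386612  0.76213067 -0.14257657] -0.3160581822332024
```

```bash

python3 -m creep '[{"grip":-1,"tx":0.06,"ty":0,"tz":0,"spin":4},{"grip":-1,"tx":0,"ty":0,"tz":0,"spin":0},{"grip":-1,"tx":0,"ty":0,"tz":-0.7,"spin":0},{"grip":-1,"tx":0,"ty":0,"tz":-1.5,"spin":0},{"grip":-1,"tx":0,"ty":0,"tz":-2.5,"spin":0},{"grip":-1,"tx":0,"ty":0,"tz":-2.9,"spin":0},{"grip":-1,"tx":0,"ty":0,"tz":0,"spin":0},{"grip":-1,"tx":0,"ty":0,"tz":0,"spin":0}]' 58
python3 - <<'E'
from h import *
print(togo((.570,.3314,.205)))
p,d,c,W=wrist("w6");Z=W[...,2]
m=(abs(W[...,0]-.6563)<.022)&(abs(W[...,1]-.0284)<.022)
print(rect(W,m&(Z>.0885)&(Z<.105)),rect(W,m&(Z>.08)&(Z<.087)))
for n in["scene","top"]:
    p,d=optics.snapshot(n);W=cloud(d,optics.get_calibration(n));Z=W[...,2]
    m=(abs(W[...,0]-.653)<.022)&(abs(W[...,1]-.0264)<.022)
    print(n,rect(W,m&(Z>.09)&(Z<.105)))
    cv2.imwrite(f"pics/{n}1.png",p[:,:,::-1])
E
```

```text
clock: 10.65
tool_pos: [0.6572, 0.0286, 0.2057]
eef_rot: [0.645, 0.764, 0.001, 0.001]
contact_force: [-0.7, 0.2, -1.8]
opening: 0.131
finger_force: 58.0
(array([31.32, -3.5 ,  0.04]), np.float64(99.68))
(460, array([656.1,  28.5]), array([ 8. , 28.4]), 3.6) (1221, array([655.5,  30.9]), array([33.4, 44.4]), 15.9)
scene (50, array([650.5,  26.7]), array([13.1, 30.1]), 3.2)
top (0, array([0., 0.]), array([0., 0.]), 0.0)
```

```bash

python3 -m creep '[{"grip":-1,"tx":2,"ty":-0.2,"tz":0,"spin":0},{"grip":-1,"tx":4,"ty":-0.5,"tz":0,"spin":0},{"grip":-1,"tx":4,"ty":-0.5,"tz":0,"spin":0},{"grip":-1,"tx":4,"ty":-0.5,"tz":0,"spin":0},{"grip":-1,"tx":4,"ty":-0.5,"tz":0,"spin":0},{"grip":-1,"tx":4,"ty":-0.5,"tz":0,"spin":0},{"grip":-1,"tx":4,"ty":-0.4,"tz":0,"spin":0},{"grip":-1,"tx":3.4,"ty":-0.4,"tz":0,"spin":0}]' 58
python3 -m creep '[{"grip":-1,"tx":1.9,"ty":0,"tz":1,"spin":0},{"grip":-1,"tx":0,"ty":0,"tz":3,"spin":0},{"grip":-1,"tx":0,"ty":0,"tz":3.5,"spin":0},{"grip":-1,"tx":0,"ty":0,"tz":3.5,"spin":0},{"grip":-1,"tx":0,"ty":0,"tz":2.5,"spin":0},{"grip":-1,"tx":0,"ty":0,"tz":1.2,"spin":0},{"grip":-1,"tx":0,"ty":0,"tz":0,"spin":0},{"grip":-1,"tx":0,"ty":0,"tz":0,"spin":0}]' 58
python3 -c "
from h import *
s=r.get_state();print(togo((.570,.3314,.0446)),s['q'])"
```

```text
clock: 11.47
tool_pos: [0.57, 0.3153, 0.2026]
eef_rot: [0.644, 0.765, -0.001, -0.001]
contact_force: [0.9, 0.7, -1.5]
opening: 0.13
finger_force: 58.0
clock: 12.13
tool_pos: [0.5688, 0.3313, 0.0568]
eef_rot: [0.645, 0.764, -0.0, -0.0]
contact_force: [-0.6, 0.3, -1.8]
opening: 0.128
finger_force: 58.0
(array([-0.01,  0.12,  1.22]), np.float64(99.68)) [-0.39067026  0.98918209 -0.3980214   1.56695615  0.5293893   0.69573767
 -0.87119323]
```

```bash

python3 -m creep '[{"grip":-1,"tx":0,"ty":0,"tz":0.8,"spin":0},{"grip":-1,"tx":0,"ty":0,"tz":0.2,"spin":0},{"grip":-1,"tx":0,"ty":0,"tz":0.1,"spin":0},{"grip":-1,"tx":0,"ty":0,"tz":0.1,"spin":0},{"grip":-1,"tx":0,"ty":0,"tz":0,"spin":0},{"grip":-1,"tx":0,"ty":0,"tz":0,"spin":0}]' 58
```

```text
clock: 12.63
tool_pos: [0.5692, 0.3315, 0.0456]
eef_rot: [0.645, 0.764, 0.0, 0.0]
contact_force: [0.1, -0.4, -1.8]
opening: 0.126
finger_force: 58.0
```

```bash

python3 -m creep '[{"grip":-1,"tx":0,"ty":0,"tz":0.1,"spin":0},{"grip":-1,"tx":0,"ty":0,"tz":0,"spin":0},{"grip":-1,"tx":0,"ty":0,"tz":0,"spin":0}]' 58
python3 -m creep '[{"grip":-1,"tx":0,"ty":0,"tz":0.07,"spin":0},{"grip":-1,"tx":0,"ty":0,"tz":0,"spin":0},{"grip":-1,"tx":0,"ty":0,"tz":0,"spin":0}]' 58
```

```text
clock: 12.88
tool_pos: [0.5693, 0.3315, 0.0446]
eef_rot: [0.645, 0.764, 0.0, 0.0]
contact_force: [-0.5, -0.7, 0.6]
opening: 0.131
finger_force: 58.0
clock: 13.13
tool_pos: [0.5693, 0.3316, 0.0445]
eef_rot: [0.645, 0.764, 0.0, 0.0]
contact_force: [-0.6, -1.3, 5.5]
opening: 0.132
finger_force: 58.0
```

```bash

python3 -m creep '[{"grip":-0.6,"tx":0,"ty":0,"tz":-0.03,"spin":0},{"grip":-0.3,"tx":0,"ty":0,"tz":0,"spin":0},{"grip":0,"tx":0,"ty":0,"tz":0,"spin":0},{"grip":0,"tx":0,"ty":0,"tz":0,"spin":0},{"grip":0,"tx":0,"ty":0,"tz":0,"spin":0},{"grip":0,"tx":0,"ty":0,"tz":-1,"spin":0},{"grip":0,"tx":0,"ty":0,"tz":-2,"spin":0},{"grip":0,"tx":0,"ty":0,"tz":-3,"spin":0}]' 20
python3 -m creep '[{"grip":0,"tx":0,"ty":0,"tz":-4,"spin":0},{"grip":0,"tx":0,"ty":0,"tz":-4,"spin":0},{"grip":0,"tx":0,"ty":0,"tz":-2,"spin":0},{"grip":0,"tx":0,"ty":0,"tz":0,"spin":0},{"grip":0,"tx":0,"ty":0,"tz":0,"spin":0}]'
python3 - <<'E'
from h import *
p,d,c,W=wrist("w7");Z=W[...,2]
m=(abs(W[...,0]-.569)<.04)&(abs(W[...,1]-.3315)<.04)
for a in((.074,.095),(.01,.03)): print(rect(W,m&(Z>a[0])&(Z<a[1])))
p,d=optics.snapshot("scene");cv2.imwrite("pics/s2.png",p[:,:,::-1]);c=optics.get_calibration("scene");W=cloud(d,c);Z=W[...,2]
m=(abs(W[...,0]-.653)<.03)&(abs(W[...,1]-.0265)<.03);print('screw',rect(W,m&(Z>.09)&(Z<.105)))
p,d=optics.snapshot("top");cv2.imwrite("pics/t2.png",p[:,:,::-1]);c=optics.get_calibration("top");W=cloud(d,c);Z=W[...,2]
m=(abs(W[...,0]-.653)<.03)&(abs(W[...,1]-.0265)<.03);print('screw',rect(W,m&(Z>.09)&(Z<.105)))
m=(abs(W[...,0]-.588)<.05)&(abs(W[...,1]-.0855)<.03);print('bar',rect(W,m&(Z>.1)&(Z<.115)))
R=(Z>.063)&(Z<.076)&(W[...,0]>.45)&(W[...,0]<.75)&(abs(W[...,1])<.25);print(rect(W,R))
print(togo((.588,.0856,.2)))
E
```

```text
clock: 13.8
tool_pos: [0.5675, 0.3301, 0.1026]
eef_rot: [0.645, 0.764, -0.002, -0.001]
contact_force: [0.2, -0.5, 0.9]
opening: 0.496
finger_force: 0.0
clock: 14.22
tool_pos: [0.5696, 0.3318, 0.2058]
eef_rot: [0.645, 0.764, 0.002, 0.001]
contact_force: [-0.8, 0.0, -0.5]
opening: 0.498
finger_force: 0.0
(953, array([569.6, 331.5]), array([11.8, 43.4]), 9.8)
(615, array([569.8, 331.6]), array([29.8, 29.7]), 10.4)
screw (51, array([653.1,  27.2]), array([ 8.3, 29.3]), 3.3)
screw (42, array([653.5,  27.6]), array([ 8.7, 25.2]), 2.4)
bar (107, array([588.1,  85.4]), array([44.3, 12.1]), 8.5)
(6202, array([607.2, -40.8]), array([144.8, 299.6]), 8.5)
(array([-24.47,  -2.17,   0.28]), np.float64(99.68))
```

```bash

python3 -m creep '[{"grip":0,"tx":-2,"ty":-0.1,"tz":0,"spin":0},{"grip":0,"tx":-4,"ty":-0.3,"tz":0,"spin":0},{"grip":0,"tx":-4,"ty":-0.3,"tz":0,"spin":0},{"grip":0,"tx":-4,"ty":-0.3,"tz":0,"spin":0},{"grip":0,"tx":-4,"ty":-0.3,"tz":0,"spin":0},{"grip":0,"tx":-4,"ty":-0.3,"tz":0,"spin":0},{"grip":0,"tx":-2.3,"ty":-0.3,"tz":0,"spin":0},{"grip":0,"tx":0,"ty":0,"tz":0,"spin":6}]' 30
python3 -m creep '[{"grip":0,"tx":0,"ty":0,"tz":0,"spin":7},{"grip":0,"tx":0,"ty":0,"tz":0,"spin":7},{"grip":0,"tx":0,"ty":0,"tz":0,"spin":7},{"grip":0,"tx":0,"ty":0,"tz":0,"spin":7},{"grip":0,"tx":0,"ty":0,"tz":0,"spin":7},{"grip":0,"tx":0,"ty":0,"tz":0,"spin":7},{"grip":0,"tx":0,"ty":0,"tz":0,"spin":7},{"grip":0,"tx":0,"ty":0,"tz":0,"spin":7}]' >/dev/null
python3 -m creep '[{"grip":0,"tx":0,"ty":0,"tz":0,"spin":7},{"grip":0,"tx":0,"ty":0,"tz":0,"spin":7},{"grip":0,"tx":0,"ty":0,"tz":0,"spin":7},{"grip":0,"tx":0,"ty":0,"tz":0,"spin":7},{"grip":0,"tx":0,"ty":0,"tz":0,"spin":1},{"grip":0,"tx":0,"ty":0,"tz":0,"spin":0},{"grip":0,"tx":0,"ty":0,"tz":0,"spin":0}]'
python3 - <<'E'
from h import *
print(togo((.591,.0865,.077)),r.get_state()['q'])
p,d,c,W=wrist("w8");Z=W[...,2]
m=(abs(W[...,0]-.59)<.05)&(abs(W[...,1]-.0865)<.03)
q=rect(W,m&(Z>.1)&(Z<.115));print(q,np.nanpercentile(Z[m&(Z<.12)],[50,90,98]))
if q[0]: print(togo((q[1][0]/1e3,q[1][1]/1e3,.077)))
m=(abs(W[...,0]-.6563)<.022)&(abs(W[...,1]-.0284)<.022);print('screw',rect(W,m&(Z>.0885)&(Z<.105)))
E
```

```text
clock: 15.03
tool_pos: [0.5907, 0.0788, 0.2014]
eef_rot: [0.688, 0.726, -0.004, 0.001]
contact_force: [0.4, -0.2, -0.3]
opening: 0.502
finger_force: 0.0
clock: 16.28
tool_pos: [0.5906, 0.0886, 0.203]
eef_rot: [0.997, 0.077, -0.001, 0.0]
contact_force: [0.3, 0.6, 1.3]
opening: 0.503
finger_force: 0.0
(array([ 0.03,  0.21, 12.6 ]), np.float64(8.85)) [-0.19094206  0.69258142 -0.06121661  1.69259099  0.05693929  0.75979387
 -1.69578003]
(1179, array([591.2,  86.5]), array([43.7, 11.9]), 8.7) [0.06787894 0.1068483  0.10820958]
(array([ 0.03,  0.21, 12.62]), np.float64(8.82))
screw (548, array([656.4,  28.3]), array([ 8.2, 28.6]), 3.6)
```

View pics/w8.png

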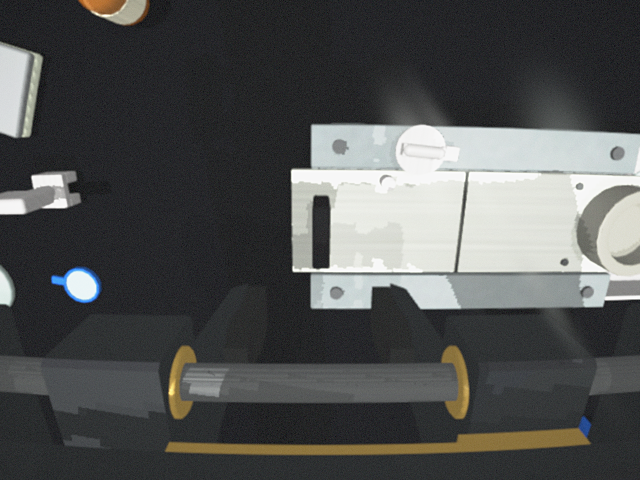

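```bash

python3 -m creep '[{"grip":0,"tx":0.03,"ty":0.21,"tz":2,"spin":0},{"grip":0,"tx":0,"ty":0,"tz":3.5,"spin":0},{"grip":0,"tx":0,"ty":0,"tz":3.5,"spin":0},{"grip":0,"tx":0,"ty":0,"tz":2.5,"spin":0},{"grip":0,"tx":0,"ty":0,"tz":1.1,"spin":0},{"grip":0,"tx":0,"ty":0,"tz":0,"spin":0},{"grip":0,"tx":0,"ty":0,"tz":0,"spin":0}]' 40
python3 - <<'E'
from h import *
print(togo((.5912,.0865,.077)))
a=np.radians(8.6);u=np.array([np.sin(a),-np.cos(a)]);v=np.array([np.cos(a),np.sin(a)])
p,d,c,Ww=wrist("w9")
S={'wrist':Ww}
for n in("scene","top"): S[n]=cloud(np.load(f"pics/{n}0.npy"),optics.get_calibration(n))
for n,W in S.items():
    Z=W[...,2];Q=W[...,:2]-[.5912,.0865];A=Q@u;B=Q@v
    for lo,hi in((.047,.068),(-.068,-.047)):
        k=(B>lo)&(B<hi)&(Z>.066)&(Z<.073)&(A>-.1)&(A<.4);print(n,k.sum(),'rail along',np.nanpercentile(A[k],[.3,99.7]) if k.any() else 0)
    k=(abs(B)<.03)&(Z>.1)&(Z<.11)&(abs(A)<.03)
    if k.any(): print('  bar',np.nanpercentile(A[k],[1,99]))
E
```

```text
clock: 16.92
tool_pos: [0.5921, 0.0865, 0.0781]
eef_rot: [0.997, 0.076, 0.0, -0.0]
contact_force: [0.0, 0.1, 0.7]
opening: 0.505
finger_force: 0.0
(array([-0.09, -0.01,  0.11]), np.float64(8.7))
wrist 12452 rail along [-0.0070765  0.1386179]
wrist 2174 rail along [-0.00760251  0.14795062]
  bar [-0.02942786  0.02913483]
scene 819 rail along [-0.00607213  0.24430664]
scene 847 rail along [-0.00610967  0.24381304]
  bar [-0.00601546  0.00903425]
top 707 rail along [-0.00605668  0.24094953]
top 859 rail along [-0.006072    0.24151446]
  bar [-0.00537735  0.0065221 ]
```

```bash

python3 -m creep '[{"grip":-0.4,"tx":-0.05,"ty":0,"tz":0.1,"spin":0},{"grip":-1,"tx":0,"ty":0,"tz":0,"spin":0},{"grip":-1,"tx":0,"ty":0,"tz":0,"spin":0},{"grip":-1,"tx":0,"ty":0,"tz":0,"spin":0},{"grip":-1,"tx":0,"ty":0,"tz":0,"spin":0},{"grip":-1,"tx":0,"ty":0,"tz":0,"spin":0},{"grip":-1,"tx":0,"ty":0,"tz":0,"spin":0}]' 55
python3 -m creep '[{"grip":-1,"tx":0,"ty":0.3,"tz":0,"spin":0},{"grip":-1,"tx":0,"ty":0.7,"tz":0,"spin":0},{"grip":-1,"tx":0,"ty":1,"tz":0,"spin":0},{"grip":-1,"tx":0,"ty":1,"tz":0,"spin":0},{"grip":-1,"tx":0,"ty":1,"tz":0,"spin":0},{"grip":-1,"tx":0,"ty":1,"tz":0,"spin":0},{"grip":-1,"tx":0,"ty":0,"tz":0,"spin":0},{"grip":-1,"tx":0,"ty":0,"tz":0,"spin":0}]' 55
python3 -c "
from h import *
s=r.get_state();print(togo((.5912,.0865,.077)),s['moment'])"
```

```text
clock: 17.55
tool_pos: [0.5915, 0.0868, 0.0773]
eef_rot: [0.997, 0.076, 0.0, -0.0]
contact_force: [-1.3, 0.5, 4.9]
opening: 0.127
finger_force: 55.0
clock: 18.22
tool_pos: [0.5997, 0.037, 0.0773]
eef_rot: [0.997, 0.076, 0.001, -0.0]
contact_force: [1.1, 1.4, 4.8]
opening: 0.134
finger_force: 55.0
(array([-0.09, -5.02,  0.03]), np.float64(8.67)) [ 0.1372257  -0.04173488  0.07526706]
```

```bash

python3 -m creep '[{"grip":-1,"tx":0,"ty":0.5,"tz":0,"spin":0},{"grip":-1,"tx":0,"ty":1,"tz":0,"spin":0},{"grip":-1,"tx":0,"ty":1.2,"tz":0,"spin":0},{"grip":-1,"tx":0,"ty":1.2,"tz":0,"spin":0},{"grip":-1,"tx":0,"ty":1.2,"tz":0,"spin":0},{"grip":-1,"tx":0,"ty":1,"tz":0,"spin":0},{"grip":-1,"tx":0,"ty":0.4,"tz":0,"spin":0},{"grip":-1,"tx":0,"ty":0,"tz":0,"spin":0}]' 55
python3 -m creep '[{"grip":-1,"tx":0,"ty":0,"tz":0,"spin":0},{"grip":-1,"tx":0,"ty":0,"tz":0,"spin":0}]' 55
python3 - <<'E'
from h import *
s=r.get_state();print(togo((.5912,.0865,.077)),s['moment'])
p,d,c,W=wrist("w10")
ps,ds=optics.snapshot("scene");pt,dt=optics.snapshot("top")
cv2.imwrite("pics/s3.png",ps[:,:,::-1]);cv2.imwrite("pics/t3.png",pt[:,:,::-1])
f=lambda i,a,w,h:cv2.resize(i[a[2]:a[3],a[0]:a[1],::-1],(w,h),interpolation=2)
o=np.zeros((600,800,3),np.uint8)
o[:300,:400]=f(ps,(290,390,260,335),400,300);o[:300,400:]=f(pt,(345,445,150,225),400,300);o[300:,:400]=f(p,(0,640,0,480),400,300)
cv2.imwrite("pics/crop3.png",o)
E
```

```text
clock: 18.88
tool_pos: [0.6092, -0.0257, 0.0773]
eef_rot: [0.997, 0.076, 0.001, -0.001]
contact_force: [0.5, 3.2, 6.2]
opening: 0.13
finger_force: 55.0
clock: 19.05
tool_pos: [0.6092, -0.0257, 0.0773]
eef_rot: [0.997, 0.076, 0.001, -0.001]
contact_force: [-1.1, 4.0, 6.3]
opening: 0.126
finger_force: 55.0
(array([ -0.07, -11.37,   0.04]), np.float64(8.73)) [0.64288772 0.03053132 0.03158894]
```

View pics/crop3.png

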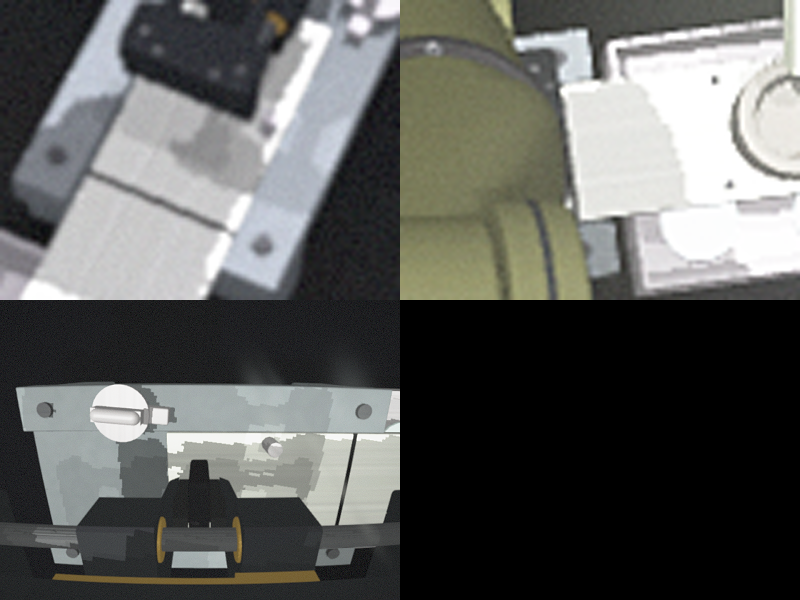

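The scene crop shows the scribed line running from (312,303) to (349,319) in full-picture pixels, with about 17 mm still to go to the rail ends. The wrist view shows the screw's tongue lying along the rail. I'll measure the edge and line precisely.

```bash
cat > m.py <<'E'
from h import *
a=np.radians(8.6);u=np.array([np.sin(a),-np.cos(a)]);v=np.array([np.cos(a),np.sin(a)]);O=[.5912,.0865]
def edge(W):
    Z=W[...,2];Q=W[...,:2]-O;A=Q@u;B=Q@v;out=[]
    for lo,hi in((.046,.07),(-.07,-.046)):
        k=(B>lo)&(B<hi)&(Z>.045)&(Z<.064)&(A>.22)&(A<.26);out+=[int(k.sum()),round(float(np.nanmedian(A[k])),4)]
        k=(B>lo)&(B<hi)&(Z>.0665)&(Z<.0735)&(A>.2)&(A<.26);out+=[round(float(np.nanmax(A[k])),4),round(float(np.nanmedian(Z[k])),4)]
    return out
def line(p,c,z=.068,guess=.222):
    # sample strips along u on the plate top, find dark minimum (subpixel centroid)
    E=c['extrinsics'];g=cv2.cvtColor(p,cv2.COLOR_RGB2GRAY).astype(np.float32);res=[]
    t=np.arange(guess-.02,guess+.02,.0004)
    for b in np.arange(-.03,.031,.006):
        P=np.c_[np.array(O)+np.outer(t,u)+b*v,np.full(len(t),z)]
        uv,_=cv2.projectPoints(P,cv2.Rodrigues(E[:3,:3])[0],E[:3,3],K(c),c['D'])
        s=cv2.remap(g,uv[:,0,0].astype(np.float32)[None],uv[:,0,1].astype(np.float32)[None],1)[0]
        i=s.argmin();w=np.clip(np.median(s)-20-s,0,None);w[np.abs(np.arange(len(t))-i)>10]=0
        if w.sum()>0: res.append(round((w*t).sum()/w.sum(),4))
    return res
E
python3 - <<'E'
from m import *
c=optics.get_calibration("scene")
W0=cloud(np.load("pics/scene0.npy"),c);print('edge before',edge(W0))
p0=cv2.imread("pics/scene0.png")[:,:,::-1].copy();print('line before',line(p0,c,guess=.108))
p,d=optics.snapshot("scene");W=cloud(d,c);print('edge now',edge(W));print('line',line(p,c))
Z=W[...,2];Q=W[...,:2]-O
for x in(.235,.29,.33):
  k=(abs(Q@u-x)<.008)&(abs(Q@v)<.03)&(Z>.05)&(Z<.1);print('plate z',x,np.nanmedian(Z[k]))
E
```

```text
edge before [40, 0.2426, 0.2445, 0.0703, 36, 0.2425, 0.2445, 0.0706]
line before [np.float64(0.108), np.float64(0.1082), np.float64(0.1081), np.float64(0.1083), np.float64(0.1081), np.float64(0.1083), np.float64(0.1081), np.float64(0.1083), np.float64(0.1081), np.float64(0.1085), np.float64(0.1082)]
edge now [46, 0.2422, 0.2446, 0.07, 44, 0.2423, 0.2443, 0.0703]
line [np.float64(0.2224), np.float64(0.2226), np.float64(0.2223), np.float64(0.2224), np.float64(0.2226), np.float64(0.2223), np.float64(0.2227), np.float64(0.2223), np.float64(0.2225), np.float64(0.2226), np.float64(0.222)]
plate z 0.235 0.06840396262127686
plate z 0.29 0.06835180624616857
plate z 0.33 0.0849104030778081
```

```bash

python3 -m creep '[{"grip":-1,"tx":0,"ty":0.4,"tz":0,"spin":0},{"grip":-1,"tx":0,"ty":0.5,"tz":0,"spin":0},{"grip":-1,"tx":0,"ty":0.5,"tz":0,"spin":0},{"grip":-1,"tx":0,"ty":0.3,"tz":0,"spin":0},{"grip":-1,"tx":0,"ty":0.1,"tz":0,"spin":0},{"grip":-1,"tx":0,"ty":0,"tz":0,"spin":0},{"grip":-1,"tx":0,"ty":0,"tz":0,"spin":0},{"grip":-1,"tx":0,"ty":0,"tz":0,"spin":0}]' 60
python3 - <<'E'
from m import *
c=optics.get_calibration("scene")
p,d=optics.snapshot("scene");W=cloud(d,c);print('edge now',edge(W));print('line',line(p,c,guess=.24))
Z=W[...,2];Q=W[...,:2]-O
for x in(.235,.29,.31,.26):
  k=(abs(Q@u-x)<.008)&(abs(Q@v)<.03)&(Z>.05)&(Z<.1);print('plate z',x,np.nanmedian(Z[k]))
cw=optics.get_calibration("wrist");pw,dw=optics.snapshot("wrist");Ww=cloud(dw,cw)
print('wrist edge',edge(Ww),line(pw,cw,guess=.241))
f=lambda i,a,w,h:cv2.resize(i[a[2]:a[3],a[0]:a[1],::-1],(w,h),interpolation=2)
o=np.zeros((600,800,3),np.uint8)
o[:,:400]=f(p,(290,370,270,390),400,600);o[:300,400:]=f(pw,(0,640,0,480),400,300)
o[300:,400:]=f(pw,(480,640,180,300),400,300)
cv2.imwrite("pics/crop4.png",o)
E
```

```text
clock: 19.92
tool_pos: [0.6117, -0.0411, 0.0773]
eef_rot: [0.997, 0.077, 0.001, -0.002]
contact_force: [-0.8, 7.0, 7.0]
opening: 0.131
finger_force: 60.0
edge now [41, 0.2427, 0.2451, 0.0704, 44, 0.2421, 0.2439, 0.0699]
line [np.float64(0.2379), np.float64(0.2382), np.float64(0.238), np.float64(0.2381), np.float64(0.2379), np.float64(0.2379), np.float64(0.2383), np.float64(0.2377), np.float64(0.238), np.float64(0.2379), np.float64(0.2379)]
plate z 0.235 0.0681352749880184
plate z 0.29 0.06817001179015662
plate z 0.31 0.06829433320161281
plate z 0.26 0.06788538351408514
wrist edge [0, nan, 0.2436, 0.0698, 0, nan, 0.2425, 0.0697] [np.float64(0.2376), np.float64(0.2376), np.float64(0.2375), np.float64(0.2375), np.float64(0.2375), np.float64(0.2375), np.float64(0.2375), np.float64(0.2375), np.float64(0.2374), np.float64(0.2374), np.float64(0.2374)]
  return np.nanmean(a, axis, out=out, keepdims=keepdims)
```

View pics/crop4.png

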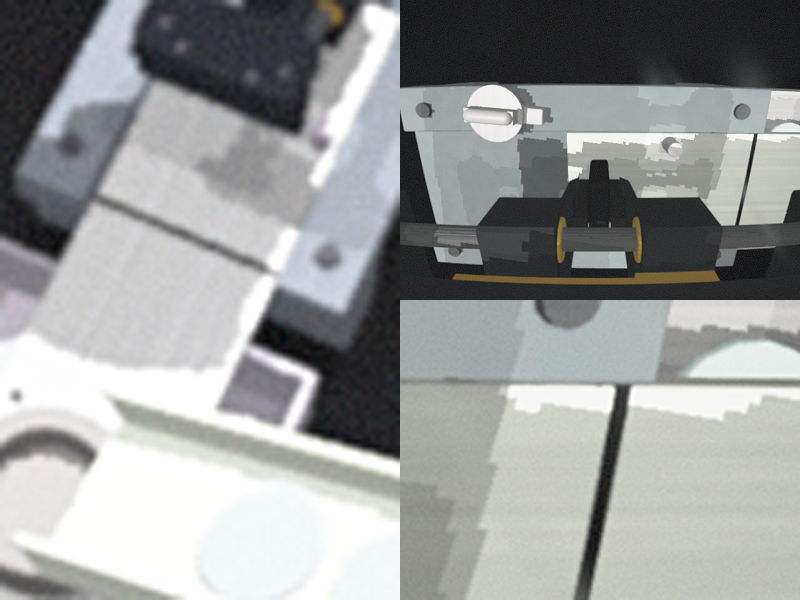

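The line is now about 4.5 mm short of the rail ends, and the plate lies flat at z ≈ 0.068 throughout. I'll nudge it out.

```bash

python3 -m creep '[{"grip":-1,"tx":0,"ty":0.25,"tz":0,"spin":0},{"grip":-1,"tx":0,"ty":0.15,"tz":0,"spin":0},{"grip":-1,"tx":0,"ty":0,"tz":0,"spin":0},{"grip":-1,"tx":0,"ty":0,"tz":0,"spin":0},{"grip":-1,"tx":0,"ty":0,"tz":0,"spin":0}]' 60
cat >> m.py <<'E'
def step(p,c,z,bs,guess):
    E=c['extrinsics'];g=cv2.cvtColor(p,cv2.COLOR_RGB2GRAY).astype(np.float32);res=[]
    t=np.arange(guess-.012,guess+.012,.0003)
    for b in bs:
        P=np.c_[np.array(O)+np.outer(t,u)+b*v,np.full(len(t),z)]
        uv,_=cv2.projectPoints(P,cv2.Rodrigues(E[:3,:3])[0],E[:3,3],K(c),c['D'])
        s=cv2.remap(g,uv[:,0,0].astype(np.float32)[None],uv[:,0,1].astype(np.float32)[None],1)[0]
        q=np.abs(np.gradient(cv2.GaussianBlur(s[None],(9,1),0)[0]));i=q.argmax();sl=slice(max(i-6,0),i+7)
        res.append(round((q[sl]*t[sl]).sum()/q[sl].sum(),4))
    return res
E
python3 - <<'E'
from m import *
import time
far=np.arange(.048,.068,.003)
for n in("scene","wrist"):
    c=optics.get_calibration(n);p,d=optics.snapshot(n)
    print(n,'line',np.median(line(p,c,guess=.24)),'edge far',step(p,c,.07,far,.243),'near',step(p,c,.07,-far,.243))
print(r.get_state()['tool_pos'],r.get_state()['contact_force'])
E
```

```text
clock: 20.43
tool_pos: [0.6122, -0.0445, 0.0774]
eef_rot: [0.997, 0.077, 0.001, -0.002]
contact_force: [-1.2, 7.2, 6.6]
opening: 0.131
finger_force: 60.0
scene line 0.2415 edge far [np.float64(0.2435), np.float64(0.243), np.float64(0.2435), np.float64(0.2433), np.float64(0.243), np.float64(0.2435), np.float64(0.2428)] near [np.float64(0.2438), np.float64(0.243), np.float64(0.2433), np.float64(0.243), np.float64(0.2419), np.float64(0.2528), np.float64(0.252)]
wrist line 0.2409 edge far [np.float64(0.2416), np.float64(0.2494), np.float64(0.2419), np.float64(0.242), np.float64(0.242), np.float64(0.242), np.float64(0.2422)] near [np.float64(0.2501), np.float64(0.2492), np.float64(0.2416), np.float64(0.2416), np.float64(0.2416), np.float64(0.2417), np.float64(0.2417)]
[ 0.61225251 -0.04452166  0.07738447] [-0.78818939  8.06186737  7.27416226]
```

```bash

python3 -m creep '[{"grip":-1,"tx":0,"ty":0.14,"tz":0,"spin":0},{"grip":-1,"tx":0,"ty":0,"tz":0,"spin":0},{"grip":-1,"tx":0,"ty":0,"tz":0,"spin":0},{"grip":-1,"tx":0,"ty":0,"tz":0,"spin":0},{"grip":-1,"tx":0,"ty":0,"tz":0,"spin":0},{"grip":-1,"tx":0,"ty":0,"tz":0,"spin":0}]' 60
python3 - <<'E'
from m import *
far=np.arange(.048,.068,.003)
for n in("scene","wrist","scene","wrist"):
    c=optics.get_calibration(n);p,d=optics.snapshot(n);W=cloud(d,c);Z=W[...,2];Q=W[...,:2]-O
    L=line(p,c,guess=.242);print(n,'line',np.median(L),'edge',np.median(step(p,c,.07,far,.243)),np.median(step(p,c,.07,-far,.243)))
    print([round(float(np.nanmedian(Z[(abs(Q@u-x)<.008)&(abs(Q@v)<.03)&(Z>.05)&(Z<.1)])),4) for x in(.22,.26,.29)])
print(r.get_state()['tool_pos'],r.get_state()['contact_force'])
E
```

```text
clock: 21.03
tool_pos: [0.6124, -0.0456, 0.0774]
eef_rot: [0.997, 0.077, 0.001, -0.002]
contact_force: [-1.6, 7.9, 7.4]
opening: 0.123
finger_force: 60.0
scene line 0.2425 edge 0.2433 0.2435
[0.0683, 0.068, 0.0685]
wrist line 0.242 edge 0.2419 0.2416
[0.0677, 0.0676, 0.0675]
scene line 0.2425 edge 0.2433 0.2433
[0.0686, 0.0682, 0.0681]
wrist line 0.242 edge 0.242 0.2416
[0.0677, 0.0676, 0.0675]
[ 0.61236401 -0.04559538  0.07735094] [-2.25175015  7.52172043  6.25563736]
```

```bash
python3 -c "
from plant import workorder
print(workorder.finish_job())"
```

```text
the job is handed in; nothing more can be done
None
```

The job is handed in at about 21 s of the 72 s: the screw is turned to about 1.5 rad with its tongue along the rail, the key stands upright on the bench, and the plate is held flat with its line within about 1 mm of the riser's edge.

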